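Tap the jig carriage home and knock its locking pin down

TASK

Pick up the mallet and, using only the mallet on the jig, gently tap the carriage along its rails until it is fully home against the stop hidden under the hood. Then knock the red sprung pin all the way down with the mallet to lock the carriage, and set the mallet back as it was, head standing on the bench and handle lying on its rest, without dropping it. Leave everything else on the bench alone.

Things in the scene. Friction and masses are not known exactly. Their poses are not given: they have to be found in the camera images.
- jig: wooden jig fixed to the bench: plywood board 260 (x) x 130 (y) x 12 mm, origin under its centre. Its x runs along the rails from the open end to the hood. Two dark rails (tops 28 mm above the bench, y = -42 to -26 and 26 to 42 mm) guide the carriage. A hood, x = 40 to 115 mm, y = -50 to 50 mm, top 50 mm above the bench, covers the far end and hides a solid stop for the carriage's nose (stop face at x = 90 mm).
- pin_axis (a point): point on the hood's top where the pin goes through (jig x = 70, y = 0, z = 50 mm); axes as the jig's. With the carriage home, the carriage's hole is right below it.
- pin_top (a point): centre of the top of the pin's red round head (22 mm across, 6 mm thick). It stands 73.5 mm above the bench when up and 57.5 mm when fully down; the pin moves vertically.
- lock_pin (a joint): how far the pin is down: 0 up, 0.016 m fully down. It is sprung and stiff: it takes 6 N to start and about 9 N at the bottom, and stays where it is left. Its 8 mm shank can enter the carriage's 14 mm hole only when the carriage is home; otherwise it is stopped by the carriage after about 3 mm.
- carriage: loose light-wood slide lying between the rails on the board, 105 (x) x 50 (y) x 20 mm, about 0.4 kg, with a raised tail block (20 mm long, 50 mm wide, top 45 mm above the carriage's underside, that is 57 mm above the bench). Origin under its centre; x points to its nose, towards the hood. Home is 25 to 55 mm further along the rails than where it starts. It slides with about 1.5 to 3.5 N.
- carriage_hole (a point): centre of the top of the hole near the carriage's nose (14 mm wide, through), 32.5 mm ahead of its origin; hidden under the hood when home.
- carriage_tail (a point): middle of the brass-plated rear face of the tail block, where it is to be tapped towards +x of the carriage; 44.5 mm above the bench.
- mallet: wooden mallet, 0.33 kg. The head is a block 40 (x) x 52 (y) x 76 (z) mm with black rubber faces at both z ends; it stands on one face. Origin: centre of that lower face; z goes up through the head, x points from the handle out through the head. The straight handle, 20 x 20 mm in section with a red end, runs level along -x from the head (x = -20 mm) to x = -195 mm, its axis 38 mm above the origin.
- mallet_handle (a point): point on the handle's axis 48 mm behind the head's centre line (mallet x = -48, z = 38 mm): a good place to grip, handle 20 mm wide.
- rest_top (a point): centre of the top of the dark wood mallet rest fixed to the bench, a block 30 (x) x 80 (y) mm, 28 mm high, under the mallet's handle. At the start the mallet's axes agree with the rest's and the mallet's origin is 140 mm ahead of this point along the rest's x (up to 6 mm to either side), on the bench.
- glue_bottle: yellow glue bottle, 60 mm across, 170 mm tall, standing; origin under its foot. Bystander.
- jar: amber jar, 70 mm across, 90 mm tall, standing; origin under its foot. Bystander.
- offcut: dark wood offcut 100 x 26 x 18 mm lying on the bench between the jig and the mallet; origin under its centre. Bystander.
- screwdriver: red-handled screwdriver, 200 mm long, lying; origin under its centre, x to the tip. Bystander.
- screwdriver_b: blue-handled screwdriver, 170 mm long, lying; origin under its centre, x to the tip. Bystander.
- clamp: dark steel C-clamp lying flat, about 150 x 90 x 20 mm; origin under the middle of its frame. Bystander.
- screw_tray: grey open tray 110 x 150 x 35 mm; origin under its centre. Bystander.
Things that resemble listed ones, but are neither listed nor needed, are in the scene too. Leave any blue look-alike of the mallet alone. Leave any green look-alike of the part that bears rest_top alone.

How it is judged:
By the outcome, as a careful person would: the job done as asked, in the order asked, and still so for the second after the job is handed in, with the robot touching nothing.
It also fails if it takes over 54 s, if anything falls off the work surface, if the arm or the gripper's body presses on something with over 40 N, if the wrist force passes 120 N, or if a joint passes its speed limit or range.

ROBOT

A 6-joint arm with a two-finger parallel gripper is mounted at the origin on the work surface. World frame = base frame: x ahead of the robot, y to its left, z up, the work surface at z = 0. Lengths are in mm, angles in degrees, forces in N, time in s.
With the tool pointing down it reaches from about 350 to 850 mm from the base axis. Payload 8.1 kg.
Tool frame: the origin (TCP) lies midway between the tips of the shut fingers; the grasp point (between the pads) lies 19 mm behind it (hold_point_z is the distance from the TCP to the grasp point, in mm); z points along the fingers, y is the direction in which the jaws open and shut (so a half turn about z gives the same grasp; the last joint's range is limited). The gripper opens to 85 mm and grips with 20 to 120 N. Pads are 22 mm wide; open, the fingers measure 114 mm over their backs; the gripper's body (76 mm by 85 mm) begins 54 mm behind the grasp point. The pads swing forward as they close: fully open they stand 13 mm farther back than shut.
Start: joints at [-79.206, 7.471, 85.268, -0, 87.261, -4.893], TCP at [162.255, -577.649, 231.292] pointing down, gripper open.
Joint ranges: [-169.43, 169.43], [-51.17, 129.36], [1.28, 143.12], [-76.62, 256.62], [0, 156.53], [-152.29, 152.29]. Speed limits (degrees/s): [136.94, 136.94, 159.86, 180, 180, 180].

INTERFACE

Orientations are given as [roll, pitch, yaw] about the fixed x, y, z axes, in that order (R = Rz(yaw) Ry(pitch) Rx(roll)).
In Python, from bench import sense, snapshot, camera_params, hand_in, hold_point_z gives the robot as it stands.
- The arm moves only by the tool servo_tool, never from a script. Its argument "motion" is a list of rows, each a list of 7 numbers: the finger opening in mm, from 0 to 85.4, then the shift along the tool's x, y, z in mm, then the turn, a rotation vector about the tool's x, y, z in rad. A call has 1 to 10 rows; each row shifts and turns the pose as measured when the row begins, along the tool's axes as they then stand; what a row does not reach is not made up. A row lasts 1/10 s, in which the tool goes at most 50 mm and 8.59 degrees, less where a joint would pass 70% of its speed; a pose out of reach is approached as far as the arm can. A call with a gripper value outside its range is refused whole. The fingers move at their own pace and stop on an object; "force" is the grip in N (left out, the last holds). Time passes only in rows, so rows that do not move let the fingers close. It gives the time, the measured TCP pose, the force and the opening at its end, in the units of the state.
- sense(): the state, without advancing time (a new reading comes with each control period).
- snapshot(name): name is "side" or "top" or "wrist"; returns the picture (420x560x3 uint8, blue, green, red); there is no depth.
- camera_params(name): a dict with "fx", "fy", "cx", "cy" (pixels), "R" (3x3) and "t" (3): a world point X has camera coordinates R X + t; the wrist camera has in their place "tool_from_camera" (4x4, takes a point from camera to tool coordinates, whose origin is the TCP and whose axes are the flange's). Camera axes: x right, y down, z forward; pixel columns grow to the right and rows downward; lengths in mm; the calibration is good to about 2 mm. A picture is of the moment at which its call begins: read the wrist's pose just before it. camera_params takes no time and is no camera call.
- hand_in(): hands the job in, once; it reports no verdict.
The state is a dict: "time": time; "joint_pos": joint angles; "qd": joint speeds; "joint_efforts": joint torques, N m; "tool_pos": TCP position; "tcp_rot": TCP orientation; "ft_force": force on the tool from outside, world axes, zero at the start; "wrist_torque": the same for the moment, N m; "finger_gap": finger opening in mm.
Only numpy, scipy, OpenCV 4.12 (cv2) and the standard library are available. Lean on these libraries where they do the work, as an engineer would, in place of code of your own. Each camera call takes 0.05 s, during which the arm holds its last target. There are 200 camera calls.

## Working session

There is one attempt and no reset: what is moved stays moved. The work goes in short steps, Python scripts to look and compute and a tool call to move; the robot and the scene stay as the last step left them, time stands still between calls to the robot, and variables do not carry over. Pictures are saved under pics/ and viewed, about 8 in all and at most 12, crops included, and the job is handed in when it is done.

Besides the shell and the picture viewer there is one more tool, called after "Call:" as name(argument=value, ...), one argument or row to a line, values as JSON. servo_tool: Moves the arm, as the interface text tells. Its arguments: {"type":"object","properties":{"motion":{"type":"array"},"force":{"type":"number"}},"required":["motion"]}

```bash
mkdir -p pics; ls; python3 - <<'E'
from bench import *
import cv2,json
s=sense();print(s)
for n in("top","side"):
    cv2.imwrite(f"pics/{n}0.png",snapshot(n));print(n,camera_params(n))
print(camera_params("wrist"),hold_point_z)
E
```

```text
pics
{'time': 0.0, 'joint_pos': array([-7.92064741e+01,  7.51602226e+00,  8.53304293e+01, -4.23173779e-04,
        8.72591124e+01, -4.89342167e+00]), 'qd': array([-0.07824394, -0.00799854, -0.04615657, -0.05316521,  0.05385801,
       -0.06745485]), 'joint_efforts': array([ 3.14503250e-04, -5.69383907e+01, -5.00562572e+01, -2.93784171e-05,
        1.49150676e-02, -1.29933704e-05]), 'tool_pos': array([ 162.14167114, -577.11130842,  230.22385532]), 'tcp_rot': array([-1.79894785e+02, -8.58375204e-03,  1.56869603e+01]), 'ft_force': array([ 0.3231526 ,  0.73058851, -0.20133857]), 'wrist_torque': array([0.00492918, 0.03059211, 0.05578113]), 'finger_gap': 85.17034395699166}
top {'fx': 452.7470287032018, 'fy': 452.7470287032018, 'cx': 276.60701343026244, 'cy': 211.33798359022913, 'R': array([[ 0.02592903, -0.99965086, -0.00508328],
       [-0.99796054, -0.02558781, -0.05848105],
       [ 0.05833056,  0.00658927, -0.99827558]]), 't': array([  -4.25642161,  552.10946973, 1146.81401921])}
side {'fx': 410.8459476249285, 'fy': 410.8459476249285, 'cx': 274.50173953384905, 'cy': 207.91306371459916, 'R': array([[ 0.97645755, -0.21534559,  0.01252691],
       [-0.10804594, -0.53853146, -0.83564941],
       [ 0.18669955,  0.8146227 , -0.54912033]]), 't': array([-557.13292346,  116.74418013,  996.2072635 ])}
{'fx': 316.48489695954567, 'fy': 316.48489695954567, 'cx': 283.0062137591411, 'cy': 209.61688282167452, 'tool_from_camera': array([[ 1.53362947e-04, -9.64519680e-01, -2.64010917e-01,
         6.67851042e+01],
       [ 9.99999817e-01, -6.37174583e-06,  6.04174234e-04,
         6.89239173e-01],
       [-5.84420149e-04, -2.64010961e-01,  9.64519503e-01,
        -1.42078383e+02],
       [ 0.00000000e+00,  0.00000000e+00,  0.00000000e+00,
         1.00000000e+00]])} 18.700000000000003
```

View pics/top0.png

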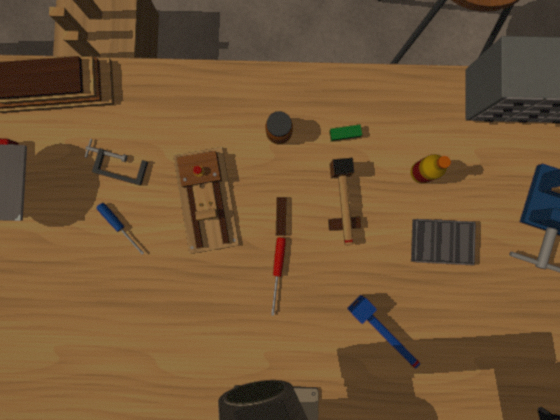

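View pics/side0.png

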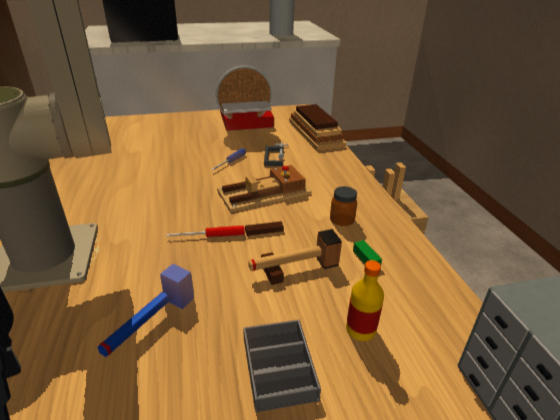

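The top view shows the real mallet: head at (342,168), handle end at (348,241), and dark rest at (345,224). The jig spans (179,152) to (237,250), with the red pin at about (198,170) and the tail block at about (207,212). Possible mix-ups:
- **Mallet:** the blue one at (362,310) is a look-alike. I choose the wooden one at (342,168).
- **Rest:** the green block at (346,132) is a look-alike. I choose the dark block at (345,224).
- **Dark offcut:** (281,215). The red screwdriver is at (279,260). Both are bystanders.

Next is a close crop.

```bash
python3 - <<'E'
import cv2
im=cv2.imread("pics/top0.png")[140:265,170:370]
im=cv2.convertScaleAbs(cv2.resize(im,None,fx=4,fy=4,interpolation=cv2.INTER_CUBIC),alpha=1.8)
cv2.imwrite("pics/crop1.png",im)
E
```

```text
(no output)
```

View pics/crop1.png

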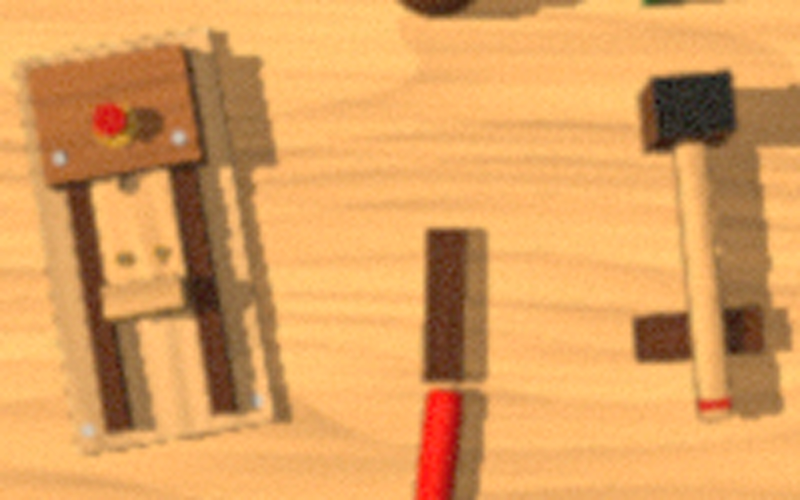

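The crop confirms the wooden mallet and its dark rest. In crop pixels, the head top is centred at (693,110) and the handle end at (714,411). The hood top corners are (27,70), (185,45), (202,160) and (52,187), the pin is at (110,119), and the tail block top runs (103,288) to (188,300).

```bash
cat > h.py <<'E'
import numpy as np, cv2
from bench import *
from scipy.optimize import least_squares
from scipy.spatial.transform import Rotation as Ro
def cam(name,s=None):
    p=camera_params(name)
    if name!="wrist": return p,p["R"],p["t"]
    s=s or sense()
    T=np.eye(4);T[:3,:3]=Ro.from_euler("xyz",s["tcp_rot"],degrees=True).as_matrix();T[:3,3]=s["tool_pos"]
    W=np.linalg.inv(T@p["tool_from_camera"]);return p,W[:3,:3],W[:3,3]
def proj(c,X):
    p,R,t=c;q=np.atleast_2d(X)@R.T+t
    return np.c_[p["fx"]*q[:,0]/q[:,2]+p["cx"],p["fy"]*q[:,1]/q[:,2]+p["cy"]]
def fit(c,body,px,x0):
    # body pts (z = height above bench), pixel pts -> x,y,yaw(deg)
    body=np.array(body,float);px=np.array(px,float)
    def W(v):
        a=np.radians(v[2]);C=np.array([[np.cos(a),-np.sin(a)],[np.sin(a),np.cos(a)]])
        return np.c_[body[:,:2]@C.T+v[:2],body[:,2]]
    r=least_squares(lambda v:(proj(c,W(v))-px).ravel(),x0,x_scale=[10,10,1]);return r.x,np.abs(r.fun).max()
def back(c,uv,z):
    p,R,t=c;d=R.T@np.array([(uv[0]-p["cx"])/p["fx"],(uv[1]-p["cy"])/p["fy"],1]);o=-R.T@t
    return o+d*(z-o[2])/d[2]
E
python3 - <<'E'
from h import *
c=cam("top")
k=lambda L:[(u/4+170,v/4+140) for u,v in L]
print("mallet",fit(c,[(20,26,76),(20,-26,76),(-20,-26,76),(-20,26,76),(-195,0,48)],k([(652,76),(732,70),(735,142),(660,150),(714,411)]),[600,-150,0]))
J,e=fit(c,[(115,50,50),(115,-50,50),(40,-50,50),(40,50,50),(70,0,73.5)],k([(27,70),(185,45),(202,160),(52,187),(110,119)]),[550,150,0]);print("jig",J,e)
print("tail top rear", back(c,k([(103,312)])[0],57),back(c,k([(186,302)])[0],57), "rest",back(c,k([(698,320)])[0],28))
print("tail top front",back(c,k([(102,285)])[0],57),back(c,k([(183,275)])[0],57))
print("base off (u,v)",proj(c,[0,0,0]))
E
```

```text
mallet (array([ 662.52775345, -151.59725835,    5.93537718]), np.float64(3.2271434493294464))
jig [576.23677612 191.71459197  11.49714961] 1.1898935524245644
tail top rear [527.97811483 209.6134514   57.        ] [535.49956502 158.37709539  57.        ] rest [ 533.74762771 -162.90608429   28.        ]
tail top front [544.71019092 210.84362418  57.        ] [552.20796778 160.80330027  57.        ]
base off (u,v) [[274.92663439 429.30351048]]
```

```bash
cat >> h.py <<'E'
def goto(x,y,z,yaw):
    s=sense();r=s["tcp_rot"];R=Ro.from_euler("xyz",r,degrees=True)
    Rt=Ro.from_euler("xyz",[180,0,yaw],degrees=True)
    print("t",round(s["time"],2),"pos",s["tool_pos"].round(1),"rot",r.round(2),"F",s["ft_force"].round(1),"T",s["wrist_torque"].round(2),"gap",round(s["finger_gap"],1))
    print(" turn",(R.inv()*Rt).as_rotvec().round(4)," shift before turn",R.inv().apply(np.array([x,y,z])-s["tool_pos"]).round(1)," after turn",Rt.inv().apply(np.array([x,y,z])-s["tool_pos"]).round(1))
E
python3 -c "
from h import *
goto(580,-158,230,6)"
```

```text
t 0.1 pos [ 162.1 -577.2  230.4] rot [-1.7991e+02 -1.0000e-02  1.5680e+01] F [ 0.9  0.5 -0.5] T [-0.01  0.01  0.  ] gap 85.1
 turn [-0.0016  0.      0.169 ]  shift before turn [ 515.6 -290.6    0.9]  after turn [ 4.594e+02 -3.732e+02  4.000e-01]
```

Call:
servo_tool(
  motion=[
    [85, 0, 0, 0, 0, 0, 0.0845],
    [85, 0, 0, 0, 0, 0, 0.0845],
    [85, 36, -29, 0, 0, 0, 0],
    [85, 36, -29, 0, 0, 0, 0],
    [85, 36, -29, 0, 0, 0, 0],
    [85, 36, -29, 0, 0, 0, 0],
    [85, 36, -29, 0, 0, 0, 0],
    [85, 36, -29, 0, 0, 0, 0],
    [85, 36, -29, 0, 0, 0, 0],
    [85, 36, -29, 0, 0, 0, 0],
  ],
)

```text
time: 1.1
tool_pos: [429.4, -310.9, 225.1]
tcp_rot: [-179.5, 0.2, 5.0]
ft_force: [0.2, -0.9, -0.3]
finger_gap: 84.8
```

```bash
python3 -c "
from h import *
goto(580,-158,230,6)"
```

```text
t 1.1 pos [ 429.4 -310.9  225.1] rot [-179.48    0.23    4.95] F [ 0.2 -0.9 -0.3] T [ 0.   -0.07  0.  ] gap 84.8
 turn [-0.0092  0.0039 -0.0183]  shift before turn [ 163.2 -139.3   -4.3]  after turn [ 165.8 -136.3   -4.9]
```

Call:
servo_tool(
  motion=[
    [85, 34, -28, -1, -0.01, 0.004, -0.018],
    [85, 34, -28, -1, 0, 0, 0],
    [85, 34, -28, -1, 0, 0, 0],
    [85, 34, -28, -1, 0, 0, 0],
    [85, 30, -26, -1, 0, 0, 0],
    [85, 0, 0, 0, 0, 0, 0],
  ],
)

```text
time: 1.7
tool_pos: [587.4, -143.3, 227.2]
tcp_rot: [-179.9, 0.1, 6.3]
ft_force: [0.3, -0.5, 0.6]
finger_gap: 84.8
```

```bash
python3 - <<'E'
from h import *
goto(580,-158,230,6)
s=sense();im=snapshot("wrist");np.save("w1.npy",np.r_[s["tool_pos"],s["tcp_rot"]])
c=cam("wrist",s)
cv2.imwrite("pics/w1.png",cv2.convertScaleAbs(cv2.resize(im,(800,600)),alpha=1.5))
E
```

```text
t 1.7 pos [ 587.4 -143.3  227.2] rot [-1.7988e+02  1.2000e-01  6.3400e+00] F [ 0.3 -0.5  0.6] T [ 0.01 -0.03  0.03] gap 84.8
 turn [-0.0022  0.0021  0.006 ]  shift before turn [-9.  13.7 -2.8]  after turn [-8.9 13.8 -2.8]
```

View pics/w1.png

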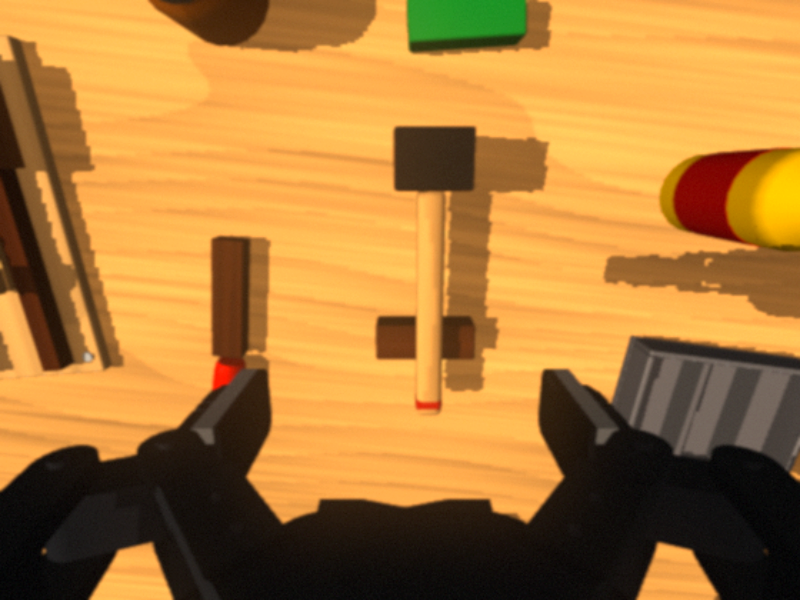

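The wrist view shows the wooden mallet. The head top corners are (394,127), (475,127), (475,191) and (395,190), and the handle end is at (428,403). The rest top is about (376,333) to (475,358), and nothing obstructs the handle grasp.

```bash
python3 - <<'E'
from h import *
w=np.load("w1.npy");s=dict(tool_pos=w[:3],tcp_rot=w[3:]);c=cam("wrist",s)
k=lambda L:[(u*.7,v*.7) for u,v in L]
M,e=fit(c,[(20,26,76),(20,-26,76),(-20,-26,76),(-20,26,76),(-195,0,48)],k([(394,127),(475,127),(475,191),(395,190),(428,403)]),[660,-150,6]);print("mallet",M,e)
for u in [(376,333),(475,333),(475,358),(376,358)]:print("rest",back(c,k([u])[0],28).round(1))
a=np.radians(M[2]);g=M[:2]-48*np.array([np.cos(a),np.sin(a)]);print("grip",g)
goto(g[0],g[1],80,M[2])
E
```

```text
mallet [ 666.62240444 -153.97087141    6.38683758] 9.220684476250426
rest [ 530.5 -127.4   28. ]
rest [ 539.3 -206.    28. ]
rest [ 518.1 -209.2   28. ]
rest [ 509.1 -129.4   28. ]
grip [ 618.92031642 -159.3104218 ]
t 1.75 pos [ 586.1 -145.   227. ] rot [-179.92    0.19    6.31] F [-0.7 -0.5  0.5] T [-0.01 -0.02  0.01] gap 84.8
 turn [-0.0015  0.0034 -0.0014]  shift before turn [ 31.5  18.1 146.8]  after turn [ 31.   17.9 147. ]
```

```bash
python3 - <<'E'
from h import *
w=np.load("w1.npy");s=dict(tool_pos=w[:3],tcp_rot=w[3:]);c=cam("wrist",s)
k=lambda L:[(u*.7,v*.7) for u,v in L]
for u in [(434,159)]:print("headtop c",back(c,k([u])[0],76).round(1))
for u in [(428,403)]:print("handle end",back(c,k([u])[0],48).round(1))
for u in [(432,192)]:print("handle start",back(c,k([u])[0],48).round(1))
for u in [(425,338)]:print("rest c",back(c,k([u])[0],28).round(1), "front edge if 317",back(c,k([(425,317)])[0],28).round(1))
c=cam("top");k=lambda L:[(u/4+170,v/4+140) for u,v in L]
for u,z in [((694,110),76),((714,411),48),((714,401),48),((698,336),28)]:print("top",back(c,k([u])[0],z).round(1))
E
```

```text
headtop c [ 665.6 -153.7   76. ]
handle end [ 484.3 -174.1   48. ]
handle start [ 644.9 -156.7   48. ]
rest c [ 530.7 -166.8   28. ] front edge if 317 [ 548.2 -164.6   28. ]
top [ 660.2 -151.4   76. ]
top [ 476.6 -170.9   48. ]
top [ 482.8 -170.8   48. ]
top [ 523.6 -163.1   28. ]
```

Call:
servo_tool(
  motion=[
    [85, 15, 9, 30, -0.001, 0.003, -0.001],
    [85, 14, 8, 40, 0, 0, 0],
    [85, 2, 1, 40, 0, 0, 0],
    [85, 0, 0, 35, 0, 0, 0],
    [85, 0, 0, 0, 0, 0, 0],
  ],
)

```text
time: 2.25
tool_pos: [618.4, -164.0, 78.7]
tcp_rot: [179.9, -0.0, 6.3]
ft_force: [-0.6, 0.4, -0.8]
finger_gap: 85.3
```

```bash
python3 - <<'E'
from h import *
goto(617,-159.4,18.5,6.3)
s=sense();im=snapshot("wrist");np.save("w2.npy",np.r_[s["tool_pos"],s["tcp_rot"]])
cv2.imwrite("pics/w2.png",cv2.convertScaleAbs(cv2.resize(im,(800,600)),alpha=1.5))
E
```

```text
t 2.25 pos [ 618.4 -164.    78.7] rot [ 1.7986e+02 -4.0000e-02  6.2800e+00] F [-0.6  0.4 -0.8] T [0.03 0.04 0.04] gap 85.3
 turn [ 0.0025 -0.0006 -0.0003]  shift before turn [-0.9 -4.8 60.1]  after turn [-0.8 -4.7 60.2]
```

View pics/w2.png

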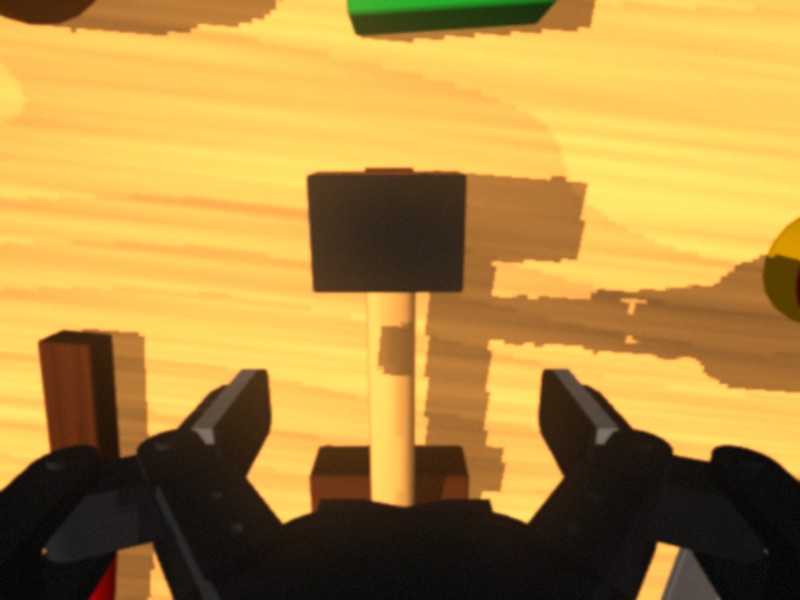

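The handle is at column 392, between the fingers at 270 and 540, so it sits about 5 mm to one side of the jaw centre. That agrees with the computed correction. The head top spans (308,174) to (465,291).

```bash
python3 - <<'E'
from h import *
w=np.load("w2.npy");s=dict(tool_pos=w[:3],tcp_rot=w[3:]);c=cam("wrist",s)
k=lambda L:[(u*.7,v*.7) for u,v in L]
M,e=fit(c,[(20,26,76),(20,-26,76),(-20,-26,76),(-20,26,76)],k([(308,174),(465,174),(463,291),(314,291)]),[660,-150,6]);print("mallet",M,e)
for u in [(392,310),(392,480)]:print("handle",back(c,k([u])[0],48).round(1))
goto(616,-159.5,18.5,6.3)
E
```

```text
mallet [ 666.09288331 -154.09402583    6.43905249] 4.327000078960509
handle [ 633.1 -158.3   48. ]
handle [ 554.7 -166.3   48. ]
t 2.3 pos [ 619.9 -164.5   81.8] rot [179.77  -0.22   6.28] F [0.  0.9 0.5] T [0.02 0.05 0.01] gap 85.2
 turn [ 0.0041 -0.0038 -0.0004]  shift before turn [-3.5 -5.7 63.2]  after turn [-3.3 -5.4 63.3]
```

Call:
servo_tool(
  motion=[
    [85, -1, -2.7, 20, 0.004, -0.003, 0],
    [85, -1, -2.7, 18, 0, 0, 0],
    [85, 0, 0, 14, 0, 0, 0],
    [85, 0, 0, 8, 0, 0, 0],
    [85, 0, 0, 0, 0, 0, 0],
    [85, 0, 0, 0, 0, 0, 0],
  ],
)

```text
time: 2.9
tool_pos: [623.2, -164.1, 30.8]
tcp_rot: [179.6, -0.8, 6.1]
ft_force: [0.1, -0.4, 0.8]
finger_gap: 85.1
```

```bash
python3 -c "
from h import *
goto(617.5,-159.7,18.5,6.2)"
```

```text
t 2.9 pos [ 623.2 -164.1   30.8] rot [179.61  -0.8    6.14] F [ 0.1 -0.4  0.8] T [-0.02  0.02  0.05] gap 85.1
 turn [ 0.0068 -0.014  -0.0011]  shift before turn [-5.4 -5.  12.2]  after turn [-5.2 -5.  12.3]
```

Call:
servo_tool(
  motion=[
    [85, -4, -4, 8, 0.007, -0.014, 0],
    [85, -1, -1, 4, 0, 0, 0],
    [85, 0, 0, 0, 0, 0, 0],
  ],
)

```text
time: 3.2
tool_pos: [618.9, -159.8, 20.2]
tcp_rot: [180.0, -0.1, 6.1]
ft_force: [0.3, -0.3, 0.3]
finger_gap: 85.1
```

```bash
python3 -c "
from h import *
goto(617.5,-159.7,18.5,6.2)"
```

```text
t 3.2 pos [ 618.9 -159.8   20.2] rot [ 1.7997e+02 -1.0000e-01  6.1400e+00] F [ 0.3 -0.3  0.3] T [-0.07 -0.03 -0.04] gap 85.1
 turn [ 0.0005 -0.0018 -0.001 ]  shift before turn [-1.4 -0.3  1.7]  after turn [-1.4 -0.3  1.7]
```

Close with a firm grip.

Call:
servo_tool(
  force=110,
  motion=[
    [50, -1, 0, 1, 0, 0, 0],
    [30, 0, 0, 0, 0, 0, 0],
    [10, 0, 0, 0, 0, 0, 0],
    [10, 0, 0, 0, 0, 0, 0],
    [10, 0, 0, 0, 0, 0, 0],
    [10, 0, 0, 0, 0, 0, 0],
    [10, 0, 0, 0, 0, 0, 0],
  ],
)

```text
time: 3.9
tool_pos: [618.2, -159.9, 19.7]
tcp_rot: [180.0, -0.1, 6.2]
ft_force: [0.3, 0.5, 0.6]
finger_gap: 18.5
```

```bash
python3 -c "
from h import *
goto(617.5,-159.7,18.5,6.2)"
```

```text
t 3.9 pos [ 618.2 -159.9   19.7] rot [ 1.7995e+02 -1.4000e-01  6.1600e+00] F [0.3 0.5 0.6] T [ 0.05 -0.    0.05] gap 18.5
 turn [ 0.0008 -0.0025 -0.0007]  shift before turn [-0.7 -0.3  1.2]  after turn [-0.7 -0.3  1.2]
```

Call:
servo_tool(
  motion=[
    [10, 0, 0, -8, 0, 0, 0],
    [10, 0, 0, -20, 0, 0, 0],
    [10, 0, 0, -30, 0, 0, 0],
    [10, 0, 0, -35, 0, 0, 0],
    [10, 0, 0, -35, 0, 0, 0],
    [10, -10, -25, -30, 0, 0, -0.047],
    [10, -15, -35, -20, 0, 0, -0.047],
    [10, -15, -40, -20, 0, 0, 0],
    [10, -15, -40, -10, 0, 0, 0],
    [10, -10, -30, 0, 0, 0, 0],
  ],
)

```text
time: 4.9
tool_pos: [518.2, -2.1, 235.9]
tcp_rot: [-179.8, 0.3, 11.4]
ft_force: [1.2, -0.7, -2.4]
finger_gap: 18.3
```

```bash
python3 -c "
from h import *
goto(539,30,230,11.5)"
```

```text
t 4.9 pos [518.2  -2.1 235.9] rot [-179.79    0.25   11.4 ] F [ 1.2 -0.7 -2.4] T [ 0.    0.07 -0.01] gap 18.3
 turn [-0.0036  0.0044 -0.0018]  shift before turn [ 26.8 -27.4   5.9]  after turn [ 26.8 -27.3   5.9]
```

Call:
servo_tool(
  motion=[
    [10, 17, -10, 3, -0.004, 0.004, -0.002],
    [10, 8, -3, 2, 0, 0, 0],
    [10, 0, 0, 0, 0, 0, 0],
    [10, 0, 0, 0, 0, 0, 0],
  ],
)

```text
time: 5.3
tool_pos: [537.8, 19.3, 232.6]
tcp_rot: [180.0, 0.0, 11.8]
ft_force: [-0.1, 0.5, -2.8]
finger_gap: 17.8
```

```bash
python3 - <<'E'
from h import *
goto(539,30,230,11.5)
s=sense();im=snapshot("wrist");np.save("w3.npy",np.r_[s["tool_pos"],s["tcp_rot"]])
goto(539,30,230,11.5)
cv2.imwrite("pics/w3.png",cv2.convertScaleAbs(cv2.resize(im,(800,600)),alpha=1.5))
E
```

```text
t 5.3 pos [537.8  19.3 232.6] rot [1.800e+02 1.000e-02 1.177e+01] F [-0.1  0.5 -2.8] T [0.02 0.12 0.04] gap 17.8
 turn [0.     0.0002 0.0047]  shift before turn [  3.3 -10.2   2.6]  after turn [  3.3 -10.2   2.6]
t 5.35 pos [537.8  19.2 232.4] rot [-1.7999e+02  3.0000e-02  1.1750e+01] F [ 0.2 -0.5 -2.9] T [ 0.01  0.12 -0.01] gap 18.3
 turn [-0.0001  0.0005  0.0043]  shift before turn [  3.4 -10.4   2.4]  after turn [  3.4 -10.4   2.4]
```

View pics/w3.png

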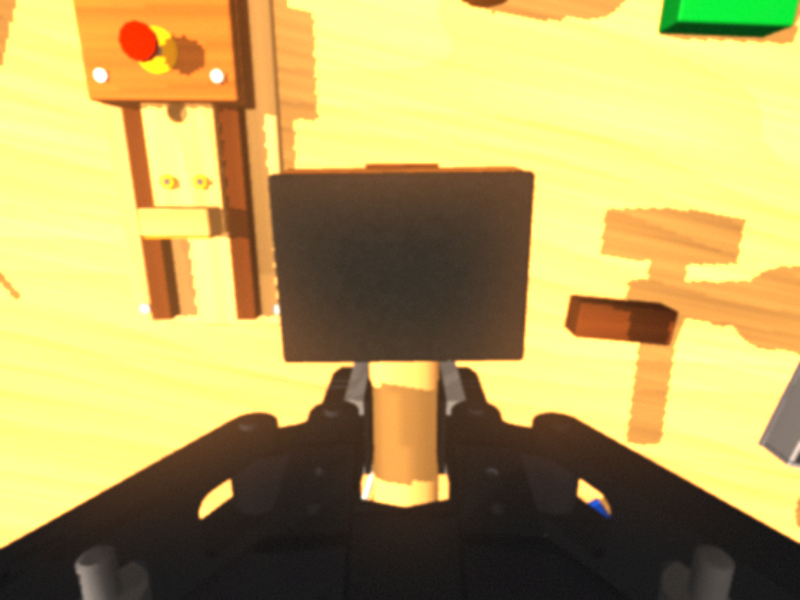

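The wrist view shows the mallet held level, with the head top at (270,174) to (523,360). The jig is at left: pin head (138,41), hood front-top corners (91,98) and (238,98), and tail rear-top edge (142,237) to (210,235).

```bash
python3 - <<'E'
from h import *
w=np.load("w3.npy");s=dict(tool_pos=w[:3],tcp_rot=w[3:]);c=cam("wrist",s)
k=lambda L:[(u*.7,v*.7) for u,v in L]
B=lambda u,z:back(c,k([u])[0],z)
J,e=fit(c,[(40,-50,50),(40,50,50),(70,0,73.5)],k([(238,98),(91,98),(138,41)]),[576,191,11.5]);print("jig",J,e)
def inj(P,J=J):
    a=np.radians(-J[2]);d=P[:2]-J[:2];return np.array([d[0]*np.cos(a)-d[1]*np.sin(a),d[0]*np.sin(a)+d[1]*np.cos(a)]).round(1)
for u,z in [((238,98),50),((91,98),50),((138,41),73.5),((142,237),57),((210,235),57),((152,318),28),((259,318),28),((177,112),32)]: P=B(u,z);print(u,P.round(1),inj(P))
zt=w[2]-19.7+76
R=Ro.from_euler("xyz",w[3:],degrees=True)
for u in [(270,174),(532,172),(523,360),(285,360)]: print("head tool",R.inv().apply(B(u,zt)-w[:3]).round(1))
E
```

```text
jig [579.5857839  189.49963649  11.84579195] 1.6627134600447668
(238, 98) [629.5 150.2  50. ] [ 40.8 -48.7]
(91, 98) [609.6 245.6  50. ] [40.9 48.8]
(138, 41) [646.9 203.5  73.5] [68.7 -0.1]
(142, 237) [525.2 203.8  57. ] [-50.3  25.1]
(210, 235) [536.4 157.2  57. ] [-48.9 -22.7]
(152, 318) [454. 208.  28.] [-119.1   43.9]
(259, 318) [471.6 123.9  28. ] [-119.2  -42. ]
(177, 112) [613.1 197.9  32. ] [34.5  1.3]
head tool [ 67.1 -23.8 -56.3]
head tool [ 67.5  24.1 -56.3]
head tool [ 30.5  25.  -56.3]
head tool [ 30.5 -23.6 -56.3]
```

Call:
servo_tool(
  motion=[
    [10, -8, -20, 10, 0, 0, 0],
    [10, -10, -40, 20, 0, 0, 0],
    [10, -10, -40, 25, 0, 0, 0],
    [10, -8, -35, 25, 0, 0, 0],
    [10, 0, -15, 10, 0, 0, 0],
    [10, 0, 0, 0, 0, 0, 0],
  ],
)

```text
time: 5.95
tool_pos: [471.5, 155.6, 138.9]
tcp_rot: [179.9, 0.1, 11.1]
ft_force: [-0.1, -0.5, -3.2]
finger_gap: 18.2
```

```bash
python3 -c "
from h import *
goto(449,162,130,11.85)"
```

```text
t 5.95 pos [471.5 155.6 138.9] rot [1.7985e+02 1.1000e-01 1.1080e+01] F [-0.1 -0.5 -3.2] T [-0.01  0.06 -0.  ] gap 18.2
 turn [ 0.0026  0.0019 -0.0134]  shift before turn [-20.9 -10.6   8.9]  after turn [-20.7 -10.9   8.9]
```

Call:
servo_tool(
  motion=[
    [10, -12, -6, 4, 0.002, 0.002, -0.013],
    [10, -8, -4, 4, 0, 0, 0],
    [10, 0, 0, 0, 0, 0, 0],
    [10, 0, 0, 0, 0, 0, 0],
  ],
)

```text
time: 6.35
tool_pos: [451.0, 158.1, 131.6]
tcp_rot: [179.9, -0.0, 11.6]
ft_force: [0.2, 0.3, -2.5]
finger_gap: 18.7
```

```bash
python3 -c "
from h import *
goto(449,162,53,11.85)"
```

```text
t 6.35 pos [451.  158.1 131.6] rot [ 1.7987e+02 -2.0000e-02  1.1650e+01] F [ 0.2  0.3 -2.5] T [-0.02  0.07 -0.04] gap 18.7
 turn [ 0.0023 -0.0003 -0.0035]  shift before turn [-1.2 -4.4 78.6]  after turn [-1.2 -4.2 78.6]
```

Call:
servo_tool(
  motion=[
    [10, -1, -3, 15, 0.002, 0, -0.003],
    [10, 0, -1, 25, 0, 0, 0],
    [10, 0, 0, 20, 0, 0, 0],
    [10, 0, 0, 10, 0, 0, 0],
    [10, 0, 0, 0, 0, 0, 0],
    [10, 0, 0, 0, 0, 0, 0],
  ],
)

```text
time: 6.95
tool_pos: [452.8, 160.6, 59.2]
tcp_rot: [180.0, -0.3, 11.6]
ft_force: [-0.5, 0.4, -2.5]
finger_gap: 18.3
```

```bash
python3 -c "
from h import *
goto(449,162,53,11.85)"
```

```text
t 6.95 pos [452.8 160.6  59.2] rot [179.98  -0.3   11.62] F [-0.5  0.4 -2.5] T [-0.05  0.13 -0.02] gap 18.3
 turn [ 0.0003 -0.0052 -0.0041]  shift before turn [-3.5 -2.1  6.2]  after turn [-3.4 -2.1  6.2]
```

Call:
servo_tool(
  motion=[
    [10, 0, -1.5, 4, 0, -0.005, -0.004],
    [10, 0, 0, 1.5, 0, 0, 0],
    [10, 0, 0, 0, 0, 0, 0],
    [10, 2, 0, 0, 0, 0, 0],
    [10, 3, 0, 0, 0, 0, 0],
    [10, 3, 0, 0, 0, 0, 0],
  ],
)

```text
time: 7.55
tool_pos: [463.3, 164.6, 56.6]
tcp_rot: [180.0, -0.3, 11.9]
ft_force: [0.5, -0.2, -2.1]
finger_gap: 18.1
```

```bash
cat >> h.py <<'E'
JIG=np.array([579.6,189.5]);A=np.radians(11.85);C=np.array([[np.cos(A),np.sin(A)],[-np.sin(A),np.cos(A)]])
def injig():
    s=sense();p=C@(s["tool_pos"][:2]-JIG);print("jig x,y of head front",(p[0]+68.5).round(1),p[1].round(1),"z",s["tool_pos"][2].round(1),"rot",s["tcp_rot"].round(2),"Fjig",(C@s["ft_force"][:2]).round(2),s["ft_force"][2].round(2),"T",s["wrist_torque"].round(2),"t",s["time"])
E
python3 -c "
from h import *
injig()"
```

```text
jig x,y of head front -50.4 -0.5 z 56.6 rot [180.    -0.31  11.87] Fjig [ 0.41 -0.34] -2.09 T [-0.02  0.1   0.01] t 7.55
```

Call:
servo_tool(
  motion=[
    [10, 1.5, 0, 1.5, 0, -0.005, 0],
    [10, 1.5, 0, 1, 0, 0, 0],
    [10, 2, 0, 0.5, 0, 0, 0],
    [10, 2, 0, 0, 0, 0, 0],
  ],
)

```text
time: 7.95
tool_pos: [469.1, 165.7, 53.0]
tcp_rot: [180.0, 0.3, 11.9]
ft_force: [-5.6, -1.5, 0.9]
finger_gap: 18.6
```

```bash
python3 -c "
from h import *
injig()"
```

```text
jig x,y of head front -44.5 -0.6 z 53.0 rot [179.98   0.27  11.87] Fjig [-5.76 -0.32] 0.89 T [-0.14  0.68 -0.  ] t 7.95
```

Call:
servo_tool(
  motion=[
    [10, 2, 0, 0, 0, 0, 0],
    [10, 2, 0, 0, 0, 0, 0],
    [10, 2, 0, 0, 0, 0, 0],
    [10, 2, 0, 0, 0, 0, 0],
  ],
)

```text
time: 8.35
tool_pos: [477.0, 167.3, 52.6]
tcp_rot: [180.0, 0.4, 11.9]
ft_force: [-4.9, -1.6, 1.1]
finger_gap: 18.3
```

```bash
python3 -c "
from h import *
injig()"
```

```text
jig x,y of head front -36.5 -0.6 z 52.6 rot [179.98   0.35  11.87] Fjig [-5.14 -0.6 ] 1.1 T [-0.23  0.68 -0.03] t 8.35
```

Call:
servo_tool(
  motion=[
    [10, 2, 0, -0.3, 0, 0, 0],
    [10, 2, 0, 0, 0, 0, 0],
    [10, 2, 0, 0, 0, 0, 0],
    [10, 2, 0, 0, 0, 0, 0],
    [10, 2, 0, 0, 0, 0, 0],
    [10, 2, 0, 0, 0, 0, 0],
  ],
)

```text
time: 8.95
tool_pos: [489.8, 170.0, 52.7]
tcp_rot: [180.0, 0.4, 11.9]
ft_force: [-5.1, -1.8, -0.1]
finger_gap: 18.3
```

```bash
python3 -c "
from h import *
injig()"
```

```text
jig x,y of head front -23.4 -0.7 z 52.7 rot [179.97   0.35  11.87] Fjig [-5.36 -0.76] -0.08 T [-0.21  0.67 -0.11] t 8.95
```

Call:
servo_tool(
  motion=[
    [10, 1.5, 0, 0, 0, 0, 0],
    [10, 1.5, 0, 0, 0, 0, 0],
    [10, 1.2, 0, 0, 0, 0, 0],
  ],
)

```text
time: 9.25
tool_pos: [494.4, 170.9, 52.7]
tcp_rot: [180.0, 0.3, 11.9]
ft_force: [-4.0, -0.8, -0.0]
finger_gap: 18.5
```

```bash
python3 -c "
from h import *
injig()"
```

```text
jig x,y of head front -18.7 -0.7 z 52.7 rot [179.97   0.35  11.87] Fjig [-4.04  0.02] -0.01 T [-0.24  0.69 -0.04] t 9.25
```

Call:
servo_tool(
  motion=[
    [10, 1.2, 0, 0, 0, 0, 0],
    [10, 1.2, 0, 0, 0, 0, 0],
  ],
)

```text
time: 9.45
tool_pos: [496.9, 171.4, 52.7]
tcp_rot: [180.0, 0.4, 11.9]
ft_force: [-4.2, -2.3, 0.3]
finger_gap: 18.5
```

Call:
servo_tool(
  motion=[
    [10, 1.2, 0, 0, 0, 0, 0],
    [10, 1, 0, 0, 0, 0, 0],
  ],
)

```text
time: 9.65
tool_pos: [497.5, 171.6, 52.3]
tcp_rot: [180.0, 0.6, 11.9]
ft_force: [-11.6, -4.1, 6.5]
finger_gap: 18.1
```

```bash
python3 -c "
from h import *
injig()"
```

```text
jig x,y of head front -15.5 -0.6 z 52.3 rot [179.97   0.58  11.87] Fjig [-12.23  -1.58] 6.51 T [-0.49  1.64 -0.12] t 9.65
```

The force jumped from 5 to 12 N with the head front at jig x −15.5 (−15 expected), so the carriage is home. Now I back off and raise the mallet.

Call:
servo_tool(
  motion=[
    [10, -4, 0, 0, 0, 0, 0],
    [10, -8, 0, 0, 0, 0, 0],
    [10, -4, 0, -10, 0, 0, 0],
    [10, 0, 0, -25, 0, 0, 0],
    [10, 0, 0, -30, 0, 0, 0],
    [10, 0, 0, -20, 0, 0, 0],
    [10, 0, 0, 0, 0, 0, 0],
    [10, 0, 0, 0, 0, 0, 0],
  ],
)

```text
time: 10.45
tool_pos: [482.4, 168.8, 143.1]
tcp_rot: [-180.0, 0.2, 11.9]
ft_force: [-0.7, -0.4, -3.9]
finger_gap: 18.4
```

```bash
python3 -c "
from h import *
injig();goto(600.6,194,130,11.85)"
```

```text
jig x,y of head front -30.9 -0.3 z 143.1 rot [-1.800e+02  1.500e-01  1.189e+01] Fjig [-0.72 -0.23] -3.93 T [-0.05  0.11 -0.02] t 10.45
t 10.45 pos [482.4 168.8 143.1] rot [-1.800e+02  1.500e-01  1.189e+01] F [-0.7 -0.4 -3.9] T [-0.05  0.11 -0.02] gap 18.4
 turn [-0.      0.0027  0.0006]  shift before turn [120.9  -0.3  12.8]  after turn [120.9  -0.4  13.1]
```

Call:
servo_tool(
  motion=[
    [10, 20, 0, 0, 0, 0.003, 0],
    [10, 35, 0, 0, 0, 0, 0],
    [10, 35, 0, 0, 0, 0, 0],
    [10, 20, 0, 5, 0, 0, 0],
    [10, 5, 0, 3, 0, 0, 0],
    [10, 0, 0, 0, 0, 0, 0],
  ],
)

```text
time: 11.05
tool_pos: [594.3, 192.4, 126.3]
tcp_rot: [180.0, 0.4, 11.9]
ft_force: [-0.4, -0.1, -2.8]
finger_gap: 18.2
```

```bash
python3 - <<'E'
from h import *
goto(600.6,194,98,11.85)
im=snapshot("side")
cr=cv2.convertScaleAbs(cv2.resize(im[120:230,200:360],None,fx=5,fy=5,interpolation=cv2.INTER_CUBIC),alpha=1.5)
cv2.imwrite("pics/s1.png",cr)
goto(600.6,194,98,11.85)
c=cam("side");print((proj(c,[[648,203.7,73.5],[648,203.7,57.5]])-[200,120])*5)
E
```

```text
t 11.05 pos [594.3 192.4 126.3] rot [180.     0.44  11.9 ] F [-0.4 -0.1 -2.8] T [-0.02  0.18 -0.04] gap 18.2
 turn [0.0001 0.0077 0.0009]  shift before turn [ 6.7 -0.3 28.3]  after turn [ 6.5 -0.3 28.3]
t 11.1 pos [593.7 192.3 126.3] rot [179.99   0.48  11.91] F [-0.4 -0.3 -3. ] T [-0.05  0.17 -0.03] gap 18.2
 turn [0.0001 0.0083 0.001 ]  shift before turn [ 7.3 -0.2 28.2]  after turn [ 7.1 -0.3 28.3]
[[426.50457917 233.95722745]
 [425.79655143 257.34602204]]
```

View pics/s1.png

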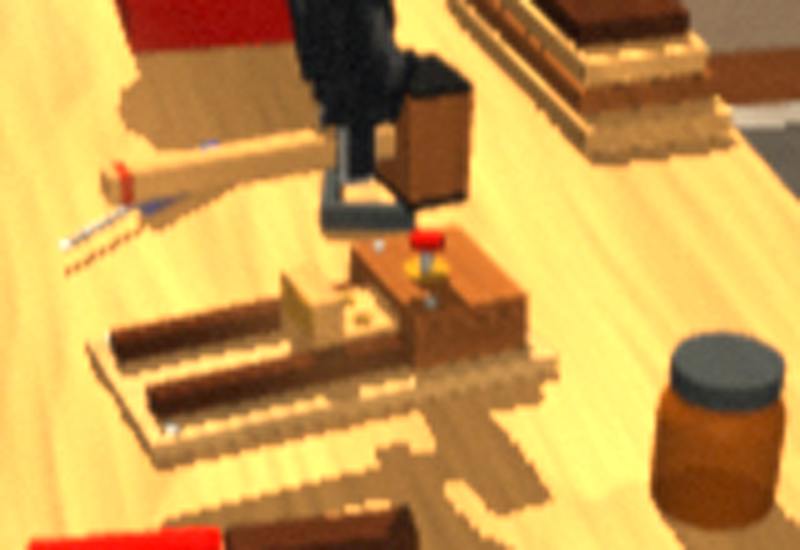

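The side crop shows the carriage pushed in, with its tail block at (315,305) and the screws almost under the hood. The pin is up at (427,238), right where I project it, and the mallet hovers over it level. Now I lower it gently.

Call:
servo_tool(
  motion=[
    [10, 6, 0, 8, 0, 0.008, 0],
    [10, 1, 0, 10, 0, 0, 0],
    [10, 0, 0, 6, 0, 0, 0],
    [10, 0, 0, 2, 0, 0, 0],
    [10, 0, 0, 0, 0, 0, 0],
  ],
)

```text
time: 11.6
tool_pos: [597.5, 193.3, 97.0]
tcp_rot: [180.0, 0.1, 11.9]
ft_force: [-0.1, 0.1, -2.6]
finger_gap: 18.2
```

```bash
python3 -c "
from h import *
goto(600.6,194,77.2,11.85)"
```

```text
t 11.6 pos [597.5 193.3  97. ] rot [1.7999e+02 1.5000e-01 1.1930e+01] F [-0.1  0.1 -2.6] T [-0.01  0.11  0.01] gap 18.2
 turn [0.0001 0.0026 0.0014]  shift before turn [ 3.2 -0.  19.8]  after turn [ 3.2 -0.  19.8]
```

Call:
servo_tool(
  motion=[
    [10, 3, 0, 1, 0, 0.002, 0],
    [10, 0, 0, 2, 0, 0, 0],
    [10, 0, 0, 2, 0, 0, 0],
    [10, 0, 0, 3, 0, 0, 0],
  ],
)

```text
time: 12.0
tool_pos: [601.5, 194.2, 90.6]
tcp_rot: [180.0, -0.1, 11.9]
ft_force: [-4.3, -1.0, 3.3]
finger_gap: 17.9
```

Call:
servo_tool(
  motion=[
    [10, 0, 0, 3, 0, 0, 0],
    [10, 0, 0, 3, 0, 0, 0],
  ],
)

```text
time: 12.2
tool_pos: [601.6, 194.3, 85.5]
tcp_rot: [180.0, -0.1, 11.9]
ft_force: [-4.8, -0.6, 4.4]
finger_gap: 18.1
```

```bash
python3 -c "
from h import *
goto(600.6,194,77.2,11.85)"
```

```text
t 12.2 pos [601.6 194.3  85.5] rot [ 1.7999e+02 -1.5000e-01  1.1940e+01] F [-4.8 -0.6  4.4] T [-0.22  0.7  -0.03] gap 18.1
 turn [ 0.0002 -0.0025  0.0016]  shift before turn [-1.1  0.1  8.3]  after turn [-1.1  0.1  8.3]
```

Call:
servo_tool(
  motion=[
    [10, -0.5, 0, 3, 0, 0, 0],
    [10, 0, 0, 2.5, 0, 0, 0],
    [10, 0, 0, 2, 0, 0, 0],
  ],
)

```text
time: 12.5
tool_pos: [601.6, 194.3, 78.5]
tcp_rot: [180.0, -0.2, 11.9]
ft_force: [-6.0, -0.8, 5.7]
finger_gap: 18.7
```

Call:
servo_tool(
  motion=[
    [10, 0, 0, 1.5, 0, 0, 0],
    [10, 0, 0, 1.5, 0, 0, 0],
  ],
)

```text
time: 12.7
tool_pos: [601.5, 194.3, 76.6]
tcp_rot: [180.0, -0.2, 11.9]
ft_force: [-14.9, -3.8, 21.6]
finger_gap: 18.2
```

```bash
python3 -c "
from h import *
goto(600.6,194,77.2,11.85)"
```

```text
t 12.7 pos [601.5 194.3  76.6] rot [179.99  -0.21  11.94] F [-14.9  -3.8  21.6] T [-0.54  1.88 -0.02] gap 18.2
 turn [ 0.0003 -0.0036  0.0017]  shift before turn [-1.   0.1 -0.6]  after turn [-1.   0.1 -0.6]
```

The force jumped to about 24 N at the expected depth (TCP 76.6 against 77.2). Now I raise the mallet straight up and check.

Call:
servo_tool(
  motion=[
    [10, 0, 0, -4, 0, 0, 0],
    [10, 0, 0, -15, 0, 0, 0],
    [10, 0, 0, -30, 0, 0, 0],
    [10, 0, 0, -35, 0, 0, 0],
    [10, 0, 0, -30, 0, 0, 0],
    [10, 0, 0, -20, 0, 0, 0],
  ],
)

```text
time: 13.3
tool_pos: [598.3, 193.5, 209.8]
tcp_rot: [180.0, 0.3, 11.9]
ft_force: [0.6, 0.7, -2.6]
finger_gap: 18.1
```

```bash
python3 - <<'E'
from h import *
goto(500,-20,180,6.16)
im=snapshot("side")
cr=cv2.convertScaleAbs(cv2.resize(im[100:220,200:360],None,fx=5,fy=5,interpolation=cv2.INTER_CUBIC),alpha=1.5)
cv2.imwrite("pics/s2.png",cr)
E
```

```text
t 13.3 pos [598.3 193.5 209.8] rot [179.99   0.32  11.94] F [ 0.6  0.7 -2.6] T [0.   0.06 0.01] gap 18.1
 turn [0.0005 0.0055 0.1008]  shift before turn [-140.1  188.6   30.6]  after turn [-120.6  201.7   29.8]
```

View pics/s2.png

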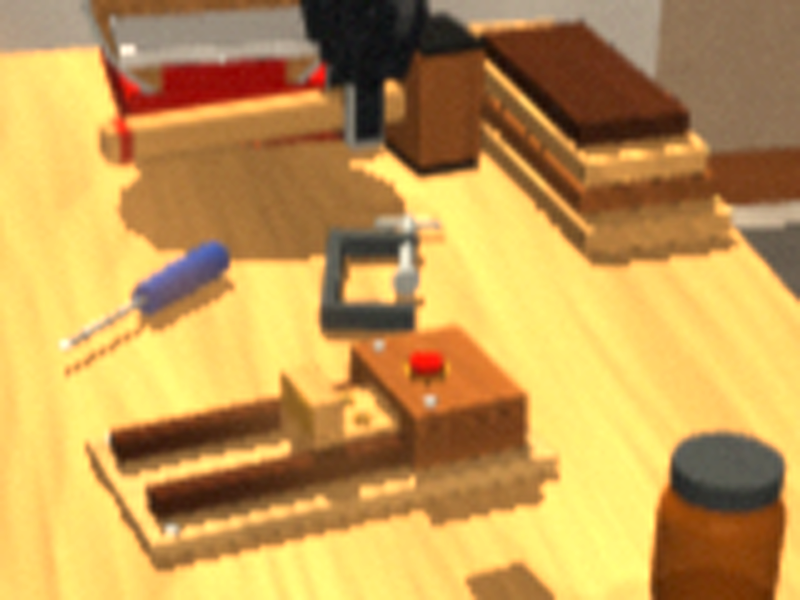

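The pin is now flush down on the hood at (427,362), the tail block hasn't moved (315,400), and the mallet is still level in the grip. Next I return it to the rest.

Call:
servo_tool(
  motion=[
    [10, -5, 15, 0, 0, 0.005, 0.05],
    [10, -5, 30, 0, 0, 0, 0.05],
    [10, -3, 40, 0, 0, 0, 0],
    [10, -2, 40, 0, 0, 0, 0],
    [10, -2, 40, 0, 0, 0, 0],
    [10, -2, 40, 0, 0, 0, 0],
    [10, -2, 40, 0, 0, 0, 0],
    [10, -2, 40, 0, 0, 0, 0],
    [10, 0, 30, 0, 0, 0, 0],
    [10, 0, 0, 0, 0, 0, 0],
  ],
)

```text
time: 14.35
tool_pos: [605.7, -138.9, 203.2]
tcp_rot: [-180.0, 0.1, 5.1]
ft_force: [0.0, 0.3, -2.2]
finger_gap: 18.7
```

```bash
python3 -c "
from h import *
goto(618.2,-159.9,60,6.16)"
```

```text
t 14.35 pos [ 605.7 -138.9  203.2] rot [-1.7995e+02  1.0000e-01  5.1200e+00] F [ 0.   0.3 -2.2] T [ 0.    0.07 -0.04] gap 18.7
 turn [-0.0008  0.0018 -0.0182]  shift before turn [ 10.9  22.1 143.2]  after turn [ 10.2  22.2 143.2]
```

Call:
servo_tool(
  motion=[
    [10, 5, 8, 25, 0, 0.002, -0.018],
    [10, 4, 6, 35, 0, 0, 0],
    [10, 1, 2, 35, 0, 0, 0],
    [10, 0, 0, 25, 0, 0, 0],
    [10, 0, 0, 10, 0, 0, 0],
    [10, 0, 0, 0, 0, 0, 0],
    [10, 0, 0, 0, 0, 0, 0],
  ],
)

```text
time: 15.05
tool_pos: [612.5, -156.6, 64.0]
tcp_rot: [-179.9, 0.2, 5.5]
ft_force: [-0.4, 0.6, -2.1]
finger_gap: 18.2
```

```bash
python3 -c "
from h import *
goto(618.2,-159.9,19.7,6.16)"
```

```text
t 15.05 pos [ 612.5 -156.6   64. ] rot [-179.86    0.25    5.47] F [-0.4  0.6 -2.1] T [-0.04  0.03  0.  ] gap 18.2
 turn [-0.0025  0.0043 -0.0121]  shift before turn [ 5.5  3.9 44.3]  after turn [ 5.3  3.9 44.3]
```

Call:
servo_tool(
  motion=[
    [10, 3, 2, 10, -0.0025, 0.004, -0.012],
    [10, 2, 2, 12, 0, 0, 0],
    [10, 0, 0, 8, 0, 0, 0],
    [10, 0, 0, 3, 0, 0, 0],
    [10, 0, 0, 0, 0, 0, 0],
  ],
)

```text
time: 15.55
tool_pos: [621.8, -161.2, 33.2]
tcp_rot: [179.8, -0.4, 6.2]
ft_force: [-0.3, -0.1, -3.6]
finger_gap: 18.3
```

```bash
python3 -c "
from h import *
goto(618.2,-159.9,19.7,6.16)"
```

```text
t 15.55 pos [ 621.8 -161.2   33.2] rot [179.8   -0.41   6.23] F [-0.3 -0.1 -3.6] T [0.06 0.12 0.04] gap 18.3
 turn [ 0.0036 -0.0072  0.0012]  shift before turn [-3.5 -1.7 13.4]  after turn [-3.4 -1.7 13.5]
```

Call:
servo_tool(
  motion=[
    [10, -2.5, -1.5, 4, 0.0036, -0.007, 0],
    [10, -1, 0, 4, 0, 0, 0],
    [10, 0, 0, 0, 0, 0, 0],
    [10, 0, 0, 0, 0, 0, 0],
  ],
)

```text
time: 15.95
tool_pos: [618.2, -160.0, 25.1]
tcp_rot: [-180.0, -0.0, 6.2]
ft_force: [-0.1, -0.0, -2.8]
finger_gap: 18.1
```

```bash
python3 -c "
from h import *
goto(618.2,-159.9,19.7,6.16)"
```

```text
t 15.95 pos [ 618.2 -160.    25.1] rot [-1.80e+02 -1.00e-02  6.23e+00] F [-0.1 -0.  -2.8] T [-0.02  0.11 -0.02] gap 18.1
 turn [-0.0001 -0.0002  0.0012]  shift before turn [ 0.  -0.1  5.4]  after turn [ 0.  -0.1  5.4]
```

Call:
servo_tool(
  motion=[
    [10, 0, 0, 2, 0, 0, 0],
    [10, 0, 0, 1.5, 0, 0, 0],
    [10, 0, 0, 1, 0, 0, 0],
    [10, 0, 0, 0, 0, 0, 0],
  ],
)

```text
time: 16.35
tool_pos: [618.6, -160.2, 20.8]
tcp_rot: [180.0, -0.1, 6.2]
ft_force: [0.4, 0.3, -3.0]
finger_gap: 18.0
```

Call:
servo_tool(
  motion=[
    [10, 0, 0, 0.7, 0, 0, 0],
    [10, 0, 0, 0, 0, 0, 0],
  ],
)

```text
time: 16.55
tool_pos: [618.6, -160.1, 20.1]
tcp_rot: [180.0, -0.1, 6.2]
ft_force: [0.6, -0.1, -3.6]
finger_gap: 18.4
```

```bash
python3 -c "
from h import *
goto(618.2,-159.9,19.7,6.16)"
```

```text
t 16.55 pos [ 618.6 -160.1   20.1] rot [ 1.7998e+02 -7.0000e-02  6.2300e+00] F [ 0.6 -0.1 -3.6] T [-0.01  0.06  0.01] gap 18.4
 turn [ 0.0003 -0.0012  0.0012]  shift before turn [-0.4 -0.3  0.4]  after turn [-0.4 -0.3  0.4]
```

Still carrying the full weight, so go a bit further down.

Call:
servo_tool(
  motion=[
    [10, 0, 0, 0.6, 0, 0, 0],
    [10, 0, 0, 0.3, 0, 0, 0],
  ],
)

```text
time: 16.75
tool_pos: [618.8, -160.3, 19.8]
tcp_rot: [180.0, -0.1, 6.2]
ft_force: [-2.0, 0.1, 0.3]
finger_gap: 18.1
```

```bash
python3 -c "
from h import *
goto(618.2,-159.9,19.7,6.16)"
```

```text
t 16.75 pos [ 618.8 -160.3   19.8] rot [ 1.7997e+02 -9.0000e-02  6.2400e+00] F [-2.   0.1  0.3] T [0.1  0.27 0.01] gap 18.1
 turn [ 0.0006 -0.0015  0.0013]  shift before turn [-0.6 -0.4  0.1]  after turn [-0.6 -0.4  0.1]
```

Call:
servo_tool(
  force=20,
  motion=[
    [10, 0, 0, 0, 0, 0, 0],
    [10, 0, 0, 0, 0, 0, 0],
    [24, 0, 0, 0, 0, 0, 0],
    [32, 0, 0, 0, 0, 0, 0],
    [50, 0, 0, 0, 0, 0, 0],
    [85, 0, 0, 0, 0, 0, 0],
    [85, 0, 0, 0, 0, 0, 0],
  ],
)

```text
time: 17.45
tool_pos: [620.6, -160.8, 21.4]
tcp_rot: [179.9, -0.3, 6.2]
ft_force: [-0.6, 0.0, -0.8]
finger_gap: 73.9
```

Call:
servo_tool(
  motion=[
    [85, 0, 0, 0, 0, 0, 0],
    [85, 0, 0, 0, 0, 0, 0],
    [85, 0, 0, -5, 0, 0, 0],
    [85, 0, 0, -15, 0, 0, 0],
    [85, 0, 0, -30, 0, 0, 0],
    [85, 0, 0, -40, 0, 0, 0],
    [85, 0, 0, -40, 0, 0, 0],
    [85, 0, 0, -40, 0, 0, 0],
    [85, 0, 0, -20, 0, 0, 0],
    [85, 0, 0, 0, 0, 0, 0],
  ],
)

```text
time: 18.45
tool_pos: [618.9, -160.3, 225.9]
tcp_rot: [179.8, -0.4, 6.2]
ft_force: [0.4, 0.4, -0.0]
finger_gap: 85.2
```

```bash
python3 - <<'E'
from h import *
goto(618.2,-159.9,200,6.16)
im=snapshot("side")
b=cv2.convertScaleAbs(cv2.resize(im[140:300,160:400],None,fx=3.3,fy=3.3,interpolation=cv2.INTER_CUBIC),alpha=1.5)
cv2.imwrite("pics/end.png",b)
E
```

```text
t 18.45 pos [ 618.9 -160.3  225.9] rot [179.83  -0.41   6.23] F [ 0.4  0.4 -0. ] T [-0.01  0.   -0.  ] gap 85.2
 turn [ 0.003  -0.0072  0.0011]  shift before turn [-0.8 -0.5 25.9]  after turn [-0.6 -0.4 25.9]
```

View pics/end.png

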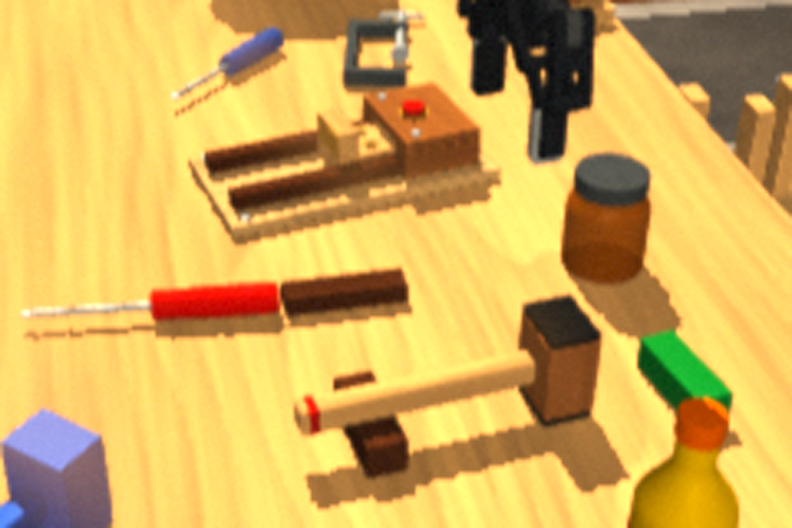

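The mallet stands on its head at (560,360) with its handle on the dark rest at (370,400). The pin is down at (413,107), and the bystanders haven't moved. Handing in.

```bash
python3 -c "
from bench import *
print(hand_in())"
```

```text
the job is handed in; nothing more can be done
None
```

The job is done and handed in at about 18.5 s of the 54 s allowed.

- **Carriage:** I gripped the mallet by its handle and eased the carriage along with short, slow pushes of the mallet head, not separate blows. It stopped at jig x −15.5 mm (−15 mm is home), where the contact force rose from about 5 to 12 N.
- **Pin:** I pressed the red pin down with the mallet's rubber face until the force jumped to about 24 N at full depth. The side picture shows the pin flush and the carriage still in place.
- **Mallet:** I set it back within about 1 mm of where I gripped it and let go once the bench carried its weight. The last picture shows the head standing, the handle on the dark rest, and everything else where it was.

**Checks that disagreed:** the top and wrist cameras differed by up to 5 mm on where the mallet and jig were. My wrist-picture fits of the mallet also had large errors of 4 to 9 px, partly because I misread the handle's end. I used the wrist camera's values, and the contact positions then matched to within 1 mm. No check failed at the end.

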